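# Find the hidden lock notch with the key

### The job

Lock the slide rail for transport with the steel L-shaped lock key: hold it upright by its stem, reach its toe in under the rail's hood and set the tooth down lightly on the hidden lock bar at either end of the open window. Keep the tooth down on the bar and drag it gently along until it drops into the notch, which may be anywhere in the middle, stop there, and leave the key standing upright and fully seated with your hand off it. Never force the key against the rail (well under 25 N) and leave everything else where it is.

Things in the scene. Friction and masses are not known exactly. Their poses are not given: they have to be found in the camera images.
- lock_key: loose plain steel L-shaped key, 0.15 kg, standing upright on the case top. Origin: under the stem, in the plane of its heel's and tooth's undersides; z up, x along the toe (mm): stem x -8..8, y -7..7, to z 95; heel x -14..9, y -12..12, z 0..6; toe bar to x 60, y -5..5, z 6..13; tooth x 50..60, y -4..4, z 0..6. Key x must point along the rail's x.
- key_stem (a point): where to grip the key: on the stem's axis, 75 mm above its underside; the stem is 14 mm wide across the key's y and 16 mm along x; 15 mm up or down also serves
- key_tooth (a point): centre of the tooth's tip: x = 55, y = 0, z = 0 mm in the key's frame; same axes
- lock_rail: fixed aluminium rail, 95 (x) by 220 (y) by 42 mm, open front to its -x. Origin: mid-length, on the case top. Base plate x -45..50, top z 12. Hood x -15..50, underside z 38, top z 42 (screw heads on the ends to 45). Window under the hood: y -50..50 between solid end blocks; wall behind at x 44. The black lock bar in it begins at x -14 and does not move; flat top at z 18.
- bar_top (a point): middle of the lock bar's flat top (rail x 27, y 0, z 18 mm); rail axes. The bar has one notch, hidden by the hood and not measured: x 16..38, 12 mm wide in y, 6 mm deep to the base plate at z 12, steep walls, centre anywhere in y -28..28. A tooth set down at y 36 to 44 or -36 to -44 meets plain bar.
- key_end (a point): on the base plate in front of the bar (rail x -28, y 0, z 12 mm): with the key's origin at this x the tooth is mid-notch in x (5 mm either way is fine). The key's y in the rail is the unknown one. Seated, tooth and heel stand on the base plate, 6 mm lower than with the tooth on the bar, and the key stands by itself.
- tape_roll: bystander, leave it: roll of grey tape lying flat, 58x55x19 mm
- tip_jar: bystander, leave it: small screw-lid jar, 33x34x22 mm
- belt_pack: bystander, leave it: black radio belt pack lying flat, 164x60x21 mm with its aerial
- pump_bottle: bystander, leave it: white pump bottle, 73x67x148 mm, beyond the rail on the left
- screwdriver: bystander, leave it: small screwdriver lying flat, 134x19x17 mm, long axis its x
- top_box: bystander, leave it: small closed carton, 66x98x36 mm

How it is judged (in metres and radians):
On the way:
1. the tooth rests on top of the lock bar at either end of the window (more than 30 mm from the rail's middle) (x of key_tooth in the frame of lock_rail between 0.014 and 0.04 m and (y of key_tooth in the frame of lock_rail above 0.03 m or y of key_tooth in the frame of lock_rail below -0.03 m) and z of key_tooth in the frame of lock_rail between 0.0155 and 0.0205 m and contact force between lock_key and lock_rail above 0.3 N), for 0.1 s.
At the end, for the whole second after the job is handed in: the tooth is down in the notch (tip within 2.5 mm of the base plate's top, 14 to 40 mm behind the rail's middle line and under the window), the key upright within 0.08 rad, at rest and released (z of key_tooth in the frame of lock_rail between 0.0095 and 0.0145 m and x of key_tooth in the frame of lock_rail between 0.014 and 0.04 m and y of key_tooth in the frame of lock_rail between -0.045 and 0.045 m and angle between lock_key's own z axis and vertical below 0.08 rad and linear speed of lock_key below 0.01 m/s); the robot touches nothing.
It fails at once if the key is pressed against the rail with more than 25 N (contact force between lock_key and lock_rail above 25 N).
It fails at once if the tooth is lifted more than 4 mm off the bar in the middle of the window (it has to be dragged, not hopped) (x of key_tooth in the frame of lock_rail between 0.012 and 0.044 m and y of key_tooth in the frame of lock_rail between -0.03 and 0.03 m and z of key_tooth in the frame of lock_rail between 0.022 and 0.038 m).
It fails at once if a bystander is disturbed (moved over 20 mm) (distance of any of tape_roll, tip_jar, belt_pack, pump_bottle, screwdriver, top_box from where it was at the start of the episode above 0.02 m).
It also fails if it takes over 64 s, if anything falls off the work surface, if the arm or the gripper's body presses on something with over 40 N, if the wrist force passes 120 N, or if a joint passes its speed limit or range.

### The arm

A 7-joint arm with a two-finger parallel gripper is mounted at the origin on a cart in front of the work surface, level with it; the furniture and walls round the work are solid. World frame = base frame: x ahead of the robot, y to its left, z up, the work surface at z = 0. Lengths are in m, angles in degrees, forces in N, time in s.
With the tool pointing down it reaches from about 0.35 to 0.9 m from the base axis. Payload 19.9 kg.
Tool frame: the origin (TCP) lies midway between the tips of the shut fingers; the grasp point (between the pads) lies 19 mm behind it; z points along the fingers, y is the line along which they close (so a half turn about z gives the same grasp; the last joint's range is limited). The gripper opens to 85 mm and grips with 20 to 120 N. Pads are 22 mm wide; open, the fingers measure 114 mm over their backs; the gripper's body (76 mm by 85 mm) begins 54 mm behind the grasp point. The pads swing forward as they close: fully open they stand 13 mm farther back than shut.
Start: joints at [-77.378, 23.915, -0.59, 92.452, 0.269, 63.638, -3.037], TCP at [0.162, 0.604, 0.231] pointing down, gripper open.
Joint ranges: [-161.28, 161.28], [-22.2, 115.67], [-73.04, 71.86], [3.21, 147.25], [-68.34, 248.33], [10.77, 114.83], [-161.83, 161.83]. Speed limits (degrees/s): [108.29, 108.29, 136.94, 136.94, 172.46, 172.46, 172.46].

### API

Orientations are given as [roll, pitch, yaw] about the fixed x, y, z axes, in that order (R = Rz(yaw) Ry(pitch) Rx(roll)).
In Python, from plant import bot gives the robot as it stands.
- The arm moves only by the shell command python3 -m handwheel 'ROWS' [FORCE]. ROWS is JSON, one flat list of numbers, 7 for each row, row after row: the shift along the tool's x, y, z in cm, then the turn, a rotation vector about the tool's x, y, z in degrees, then the finger opening in cm, from 0 to 8.54. In form: [tx, ty, tz, wx, wy, wz, fingers, tx, ty, tz, wx, wy, wz, fingers, ...]. A call has 1 to 8 rows; each row shifts and turns the commanded pose from where the row before left it, along the tool's axes as they then stand; what a row does not reach is not made up. A row lasts 1/10 s, in which the tool goes at most 50 mm and 8.59 degrees, less where a joint would pass 70% of its speed; a pose out of reach is approached as far as the arm can. A call with a gripper value outside its range is refused whole. The fingers move at their own pace and stop on an object; FORCE is the grip in N (left out, the last holds). Time passes only in rows, so rows that do not move let the fingers close. It gives the time, the measured TCP pose, the force, the opening and the grip force at its end, in the units of the state.
- bot.sense(): the state, without advancing time (a new reading comes with each control period).
- bot.capture(name): name is "side" or "top"; returns the picture (480x640x3 uint8, blue, green, red); there is no depth.
- bot.get_calibration(name): a dict with "fx", "fy", "cx", "cy" (pixels), "xyz" and "attitude" of the camera in the world. Camera axes: x right, y up, looking along -z (the intrinsics and any distortion apply to the point x, -y, -z); pixel columns grow to the right and rows downward; lengths in m; the calibration is good to about 2 mm. A picture is of the moment at which its call begins. get_calibration takes no time and is no camera call.
- bot.finish_job(): hands the job in; it is judged then, once.
The state is a dict: "clock": time; "joints": joint angles; "qd": joint speeds; "effort": joint torques, N m; "position": TCP position; "tool_rot": TCP orientation; "force": force on the tool from outside, world axes, zero at the start; "moment": the same for the moment, N m; "width": opening from 0.0 (shut) to 1.0 (fully open); "finger_force": force on a finger pad.
Only numpy, scipy, OpenCV 4.12 (cv2) and the standard library are available. Lean on these libraries where they do the work, as an engineer would, in place of code of your own. Each camera call takes 0.05 s, during which the arm holds its last target. There are 200 camera calls.

## Working session

There is one attempt and no reset: what is moved stays moved. The work goes in short steps, Python scripts to look and compute and a shell command to move; the robot and the scene stay as the last step left them, time stands still between calls to the robot, and variables do not carry over. Pictures are saved under pics/ and viewed, at most 10 in all, crops included, and the job is handed in when it is done.

```bash
mkdir -p pics; ls; python3 - <<'E'
from plant import bot
import cv2
for n in("side","top"):
    cv2.imwrite(f"pics/{n}0.png",bot.capture(n)); print(n,bot.get_calibration(n))
print(bot.sense())
E
```

```text
pics
side {'fx': 504.87250869966834, 'fy': 504.87250869966834, 'cx': 328.40627835505944, 'cy': 245.4979290533312, 'xyz': array([ 0.07086478, -0.48946575,  0.43588874]), 'attitude': array([ 66.4532357 ,   0.57412348, -32.28544387])}
top {'fx': 533.9047063303672, 'fy': 533.9047063303672, 'cx': 321.2872277715628, 'cy': 249.02225722216184, 'xyz': array([0.33976899, 0.22611078, 1.13057438]), 'attitude': array([  9.27578955,   0.4347682 , -88.65404134])}
{'clock': 0.1, 'joints': array([-77.37895415,  23.94267616,  -0.59125966,  92.4833797 ,
         0.2702564 ,  63.63779261,  -3.03590823]), 'qd': array([ 0.01128667, -0.0504058 , -0.01245918, -0.14560141, -0.06651777,
        0.05799666, -0.00817399]), 'effort': array([ 2.66272829e-03, -8.65831947e+01,  6.80418760e-01, -4.35635519e+01,
        1.91765022e-02,  4.96348410e-03, -3.84791429e-05]), 'position': array([0.16167042, 0.60339498, 0.23073435]), 'tool_rot': array([-1.79937730e+02,  5.38247345e-03,  1.65003704e+02]), 'force': array([ 0.28107695, -0.14924635,  0.1417299 ]), 'moment': array([-0.01266088,  0.02331526, -0.02074932]), 'finger_force': 0.0, 'width': 0.9994318602610179}
```

View pics/side0.png

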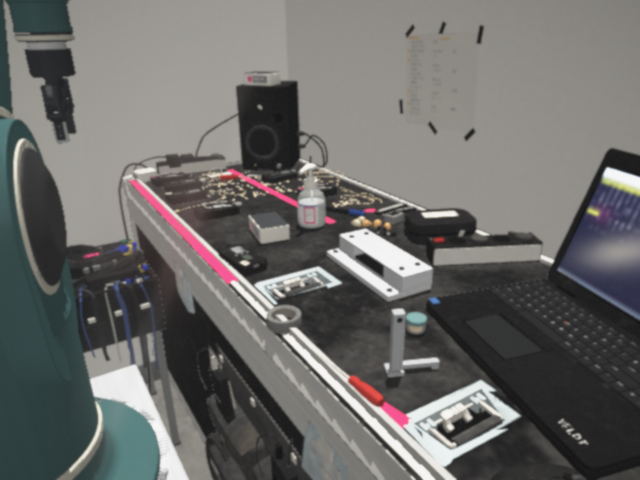

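View pics/top0.png

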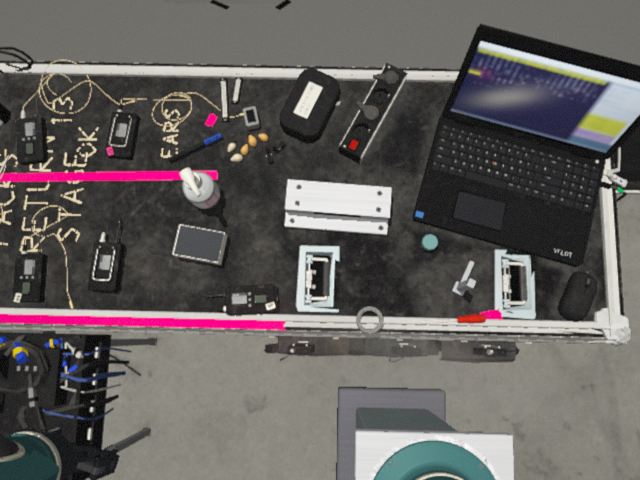

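```bash
python3 - <<'E'
import cv2,numpy as np
def crop(im,x0,y0,x1,y1,s):
    c=cv2.resize(im[y0:y1,x0:x1],None,fx=s,fy=s,interpolation=cv2.INTER_CUBIC)
    for x in range((x0+9)//10*10,x1,10):
        cv2.line(c,(int((x-x0+.5)*s),0),(int((x-x0+.5)*s),6),(0,255,255),1); cv2.putText(c,str(x),(int((x-x0+.5)*s)-10,16),0,.33,(0,255,255),1)
    for y in range((y0+9)//10*10,y1,10):
        cv2.line(c,(0,int((y-y0+.5)*s)),(6,int((y-y0+.5)*s)),(0,255,255),1); cv2.putText(c,str(y),(8,int((y-y0+.5)*s)+4),0,.33,(0,255,255),1)
    return c
t=cv2.imread("pics/top0.png");s=cv2.imread("pics/side0.png")
m=np.zeros((600,780,3),np.uint8)
a=crop(t,275,174,405,240,5);m[:330,:650]=a
b=crop(t,440,255,494,300,6);m[330:,:324]=b
cv2.imwrite("pics/m1.png",m)
m=np.zeros((500,800,3),np.uint8)
a=crop(s,320,220,440,305,4);m[:340,:480]=a
b=crop(s,376,300,440,395,5);m[:475,480:]=b
cv2.imwrite("pics/m2.png",m)
E
```

```text
(no output)
```

View pics/m1.png

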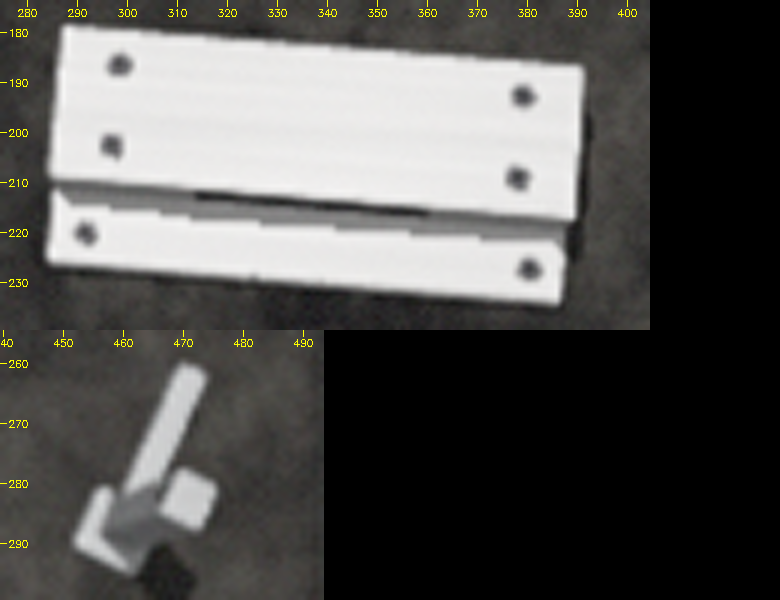

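View pics/m2.png

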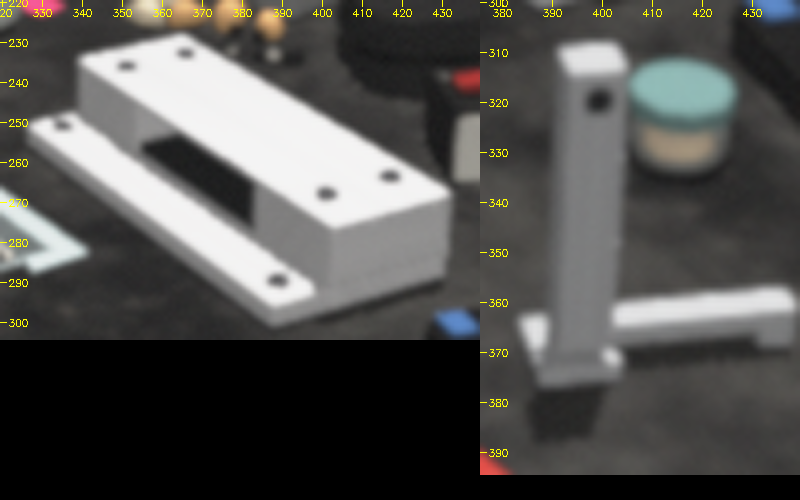

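```bash
cat > h.py <<'E'
import numpy as np
from plant import bot
from scipy.spatial.transform import Rotation as Ro
from scipy.optimize import least_squares
C={n:bot.get_calibration(n) for n in("side","top")}
def proj(n,P):
    c=C[n];q=Ro.from_euler('xyz',c['attitude'],degrees=True).inv().apply(np.atleast_2d(P)-c['xyz'])
    return np.c_[c['cx']-c['fx']*q[:,0]/q[:,2], c['cy']+c['fy']*q[:,1]/q[:,2]]
def fit(obs,g,zfree=False):
    # obs: cam -> list of (x,y,z mm,u,v); pose x,y,yaw(deg),z
    def w(p,L):return Ro.from_euler('z',p[2],degrees=True).apply(L/1000)+[p[0],p[1],p[3]]
    def f(p):
        return np.concatenate([(proj(n,w(p,np.array(o)[:,:3]))-np.array(o)[:,3:]).ravel() for n,o in obs.items() if o]+[[(p[3])*(300 if not zfree else 1)]])
    r=least_squares(f,g,x_scale=[.01,.01,1,.01]);return r.x,r.fun
E
python3 - <<'E'
from h import *
np.set_printoptions(precision=2,suppress=True)
rail={'top':[(50,110,42,286.9,178.5),(50,-110,42,391.3,186.7),(-15,110,42,284.1,209.1),(-15,-110,42,389.5,217.5),(-45,110,12,283.9,225.9),(-45,-110,12,386.5,234.1)],
'side':[(-15,110,42,339,234.5),(-15,-110,42,402.5,276.5),(50,-110,42,432,267.5),(50,110,42,365.8,228.2),(-45,110,12,326.5,250.7),(-45,-110,12,388,296.5)]}
key={'top':[(0,0,95,471.2,282.7),(60,5,13,469.8,259.8),(60,-5,13,474.2,262.3),(-14,12,6,451.7,289.8),(-14,-12,6,461.2,295),(9,12,6,457,280.5)],
'side':[(0,0,95,397.9,311.3),(60,-5,13,438.7,361.1),(60,5,13,436.1,356.9),(-14,-12,0,387.5,376.5),(9,-12,0,403.5,375.1),(-14,12,6,383.1,363.1)]}
for nm,o,g in(("rail",rail,[.45,.17,0,0]),("key",key,[.42,-.05,-25,0])):
    for zf in(0,1):
        p,r=fit(o,g,zf);print(nm,p[:2]*1e3,p[2],p[3]*1e3,'\n',r[:-1].reshape(-1,2).T)
    for c in('top','side'):
        p,r=fit({c:o[c]},g);print(c,p[:2]*1e3,p[2])
# other objects near
s=bot.sense();print(s['position'],s['tool_rot'])
E
```

```text
rail [609.94 207.22] -3.495368150468458 -2.0756031339545635 
 [[ 0.42 -0.11  0.29 -0.29  0.22  0.15 -0.22  0.13  0.4  -0.47 -0.29 -0.43]
 [ 0.32  0.4  -0.44 -0.36 -0.35 -0.18 -0.19 -0.17  0.5   0.27 -0.18 -0.58]]
rail [610.01 207.28] -3.492401629883102 -2.2572955790917133 
 [[ 0.4  -0.15  0.27 -0.33  0.2   0.12 -0.21  0.13  0.4  -0.47 -0.28 -0.43]
 [ 0.32  0.39 -0.45 -0.38 -0.36 -0.2  -0.13 -0.1   0.56  0.33 -0.11 -0.52]]
top [609.08 207.5 ] -3.4167176428510584
side [608.74 205.25] -3.6650684608383237
key [449.19 -54.43] -24.97447852203647 -1.5097565868124139 
 [[-0.28 -0.03 -0.08 -0.06  0.89 -0.91  0.16  0.21  0.47 -0.45  0.1   0.1 ]
 [-0.06  0.24 -0.18  0.45  0.3  -0.   -0.35  0.07 -0.07  0.38  0.27 -0.59]]
key [449.23 -54.39] -24.9755081087489 -1.5979839065613388 
 [[-0.31 -0.05 -0.11 -0.09  0.86 -0.93  0.16  0.21  0.47 -0.45  0.1   0.1 ]
 [-0.07  0.23 -0.19  0.44  0.29 -0.02 -0.31  0.1  -0.03  0.41  0.3  -0.56]]
top [449.36 -54.06] -25.629636164823733
side [448.7  -54.85] -24.326715720965726
[0.16 0.6  0.23] [-179.94    0.01  165.  ]
```

```bash
cat > d.py <<'E'
import sys
from h import *
# target x y z(mm) yaw(deg): delta in tool axes from now
x,y,z,yaw=map(float,sys.argv[1:5]);s=bot.sense()
R=Ro.from_euler('xyz',s['tool_rot'],degrees=True);T=Ro.from_euler('xyz',[180,0,yaw],degrees=True)
print('clk %.2f'%s['clock'],'d cm',R.inv().apply(np.array([x,y,z])/1e3-s['position'])*100 .__round__(3),'rot',(R.inv()*T).as_rotvec(degrees=True).round(2),'F',s['force'].round(2))
E
R='-2.5,-3.1,0,0,0,0,8.5'
python3 -m handwheel '[-2.5,-3.1,0,0,0,0,8.5,-2.5,-3.1,0,0,0,0,8.5,-2.5,-3.1,0,0,0,0,8.5,-2.5,-3.1,0,0,0,0,8.5,-2.5,-3.1,0,0,0,0,8.5,-2.5,-3.1,0,0,0,0,8.5,-2.5,-3.1,0,0,0,0,8.5,-2.5,-3.1,0,0,0,0,8.5]' && python3 -m handwheel '[-2.5,-3.1,0,0,0,0,8.5,-2.5,-3.1,0,0,0,0,8.5,-2.5,-3.1,0,0,0,0,8.5,-2.5,-3.1,0,0,0,0,8.5,-2.5,-3.1,0,0,0,0,8.5,-2.5,-3.1,0,0,0,0,8.5,-2.5,-3.1,0,0,0,0,8.5,0,0,0,0,0,5,8.5]' ; python3 d.py 449 -54.4 180 155
```

```text
clock: 0.9
position: [0.2911, 0.3107, 0.2312]
tool_rot: [-180.0, -0.0, 165.0]
force: [1.1, -0.2, 0.9]
width: 0.995
finger_force: 0.0
clock: 1.7
position: [0.4048, 0.0535, 0.2314]
tool_rot: [-180.0, 0.0, 159.8]
force: [-0.8, 1.9, 0.0]
width: 0.996
finger_force: 0.0
clk 1.70 d cm [-7.87484781 -8.59190514  5.15039383] rot [-0.02  0.04  4.78] F [-0.83  1.94  0.03]
```

```bash
python3 -m handwheel '[-2,-2.15,1,0,0,0,8.5,-2,-2.15,1,0,0,0,8.5,-2,-2.15,1,0,0,0,8.5,-1.8,-2.15,1,0,0,0,8.5,0,0,0,0,0,4.8,8.5,0,0,0,0,0,0,8.5,0,0,0,0,0,0,8.5]' ; python3 d.py 449 -54.4 56 155
```

```text
clock: 2.4
position: [0.4474, -0.0496, 0.1913]
tool_rot: [-180.0, -0.0, 155.4]
force: [0.6, 0.7, 0.1]
width: 0.995
finger_force: 0.0
clk 2.40 d cm [-0.34944748 -0.36839428 13.52971128] rot [-0.   -0.01  0.35] F [0.57 0.74 0.06]
```

```bash
python3 -m handwheel '[-0.3,-0.4,0,0,0,0.3,8.5,0,0,2,0,0,0,8.5,0,0,2.5,0,0,0,8.5,0,0,2.5,0,0,0,8.5,0,0,2.5,0,0,0,8.5,0,0,2.5,0,0,0,8.5,0,0,1.5,0,0,0,8.5,0,0,0,0,0,0,8.5]' ; python3 d.py 449 -54.4 56 155; python3 - <<'E'
from h import *; import cv2
t=bot.capture("top")[235:310,425:525];s=bot.capture("side")[280:395,350:450]
a=cv2.resize(s,None,fx=4,fy=4,interpolation=2);b=cv2.resize(t,None,fx=4,fy=4,interpolation=2)
m=np.zeros((460,800,3),np.uint8);m[:,:400]=a;m[:300,400:]=b;cv2.imwrite("pics/g.png",m)
E
```

```text
clock: 3.2
position: [0.4477, -0.0548, 0.055]
tool_rot: [-179.9, -0.1, 155.0]
force: [0.5, 0.6, 0.9]
width: 0.996
finger_force: 0.0
clk 3.20 d cm [-0.10319291  0.09677489 -0.09540194] rot [-0.08 -0.13 -0.02] F [0.46 0.6  0.92]
```

View pics/g.png

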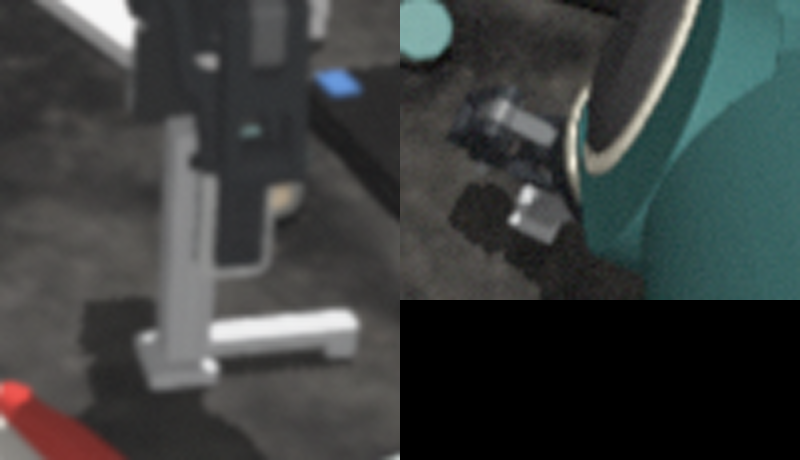

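```bash
python3 -m handwheel '[-0.1,0.1,0,0,0,0,8.5,0,0,0,0,0,0,1,0,0,0,0,0,0,1,0,0,0,0,0,0,1,0,0,0,0,0,0,1,0,0,0,0,0,0,1,0,0,0,0,0,0,1,0,0,0,0,0,0,1]' 60; python3 -m handwheel '[0,0,0,0,0,0,1,0,0,0,0,0,0,1,0,0,0,0,0,0,1,0,0,0,0,0,0,1]';  python3 d.py 449 -54.4 56 155
```

```text
clock: 4.1
position: [0.4498, -0.0544, 0.0563]
tool_rot: [-180.0, -0.0, 154.9]
force: [-0.7, -0.3, -1.5]
width: 0.152
finger_force: 59.1
clock: 4.5
position: [0.4499, -0.0545, 0.0563]
tool_rot: [-180.0, 0.0, 154.9]
force: [-0.3, 0.3, -1.3]
width: 0.151
finger_force: 59.1
clk 4.50 d cm [ 0.08329768 -0.03278361  0.03274889] rot [-0.   0.  -0.1] F [-0.27  0.32 -1.28]
```

```bash
python3 -m handwheel '[0,0,-1,0,0,0,1,0,0,-2,0,0,0,1,0,0,-2,0,0,0,1,0,0,-2,0,0,0,1,0,0,-1,0,0,0,1,0,0,0,0,0,-5.4,1,0,0,0,0,0,-5.4,1,0,0,0,0,0,-5.4,1]'; python3 -m handwheel '[0,0,0,0,0,-5.4,1,0,0,0,0,0,0,1,0,0,0,0,0,0,1]';  python3 d.py 494.3 174 130 176.5
```

```text
clock: 5.3
position: [0.4498, -0.0543, 0.1365]
tool_rot: [180.0, 0.0, 171.3]
force: [0.2, 0.7, -0.9]
width: 0.153
finger_force: 59.1
clock: 5.6
position: [0.4498, -0.0545, 0.1364]
tool_rot: [-180.0, -0.0, 176.3]
force: [-0.9, -0.0, -1.4]
width: 0.154
finger_force: 59.1
clk 5.60 d cm [-2.97390031 23.08957117  0.63681847] rot [-0.   -0.   -0.18] F [-0.9  -0.01 -1.37]
```

```bash
python3 -m handwheel '[-0.4,2,0,0,0,0,1,-0.4,3.5,0,0,0,0,1,-0.4,3.5,0,0,0,0,1,-0.4,3.5,0,0,0,0,1,-0.4,3.5,0,0,0,0,1,-0.4,3.5,0,0,0,0,1,-0.4,2.5,0,0,0,0,1,-0.2,1.1,0,0,0,-0.2,1]'; python3 -m handwheel '[0,0,2,0,0,0,1,0,0,2,0,0,0,1,0,0,0.9,0,0,0,1,0,0,0,0,0,0,1,0,0,0,0,0,0,1]';  python3 d.py 494.3 174 77.8 176.5; python3 - <<'E'
from h import *; import cv2
def crop(im,x0,y0,x1,y1,s):
    c=cv2.resize(im[y0:y1,x0:x1],None,fx=s,fy=s,interpolation=cv2.INTER_CUBIC)
    for x in range((x0+9)//10*10,x1,10):
        cv2.line(c,(int((x-x0+.5)*s),0),(int((x-x0+.5)*s),6),(0,255,255),1); cv2.putText(c,str(x),(int((x-x0+.5)*s)-10,16),0,.33,(0,255,255),1)
    for y in range((y0+9)//10*10,y1,10):
        cv2.line(c,(0,int((y-y0+.5)*s)),(6,int((y-y0+.5)*s)),(0,255,255),1); cv2.putText(c,str(y),(8,int((y-y0+.5)*s)+4),0,.33,(0,255,255),1)
    return c
s=bot.capture("side");cv2.imwrite("pics/p1s.png",s)
cv2.imwrite("pics/p1.png",crop(s,310,190,440,310,5)[:600])
p=bot.sense()['position'];print(p)
k=Ro.from_euler('z',-3.5,degrees=True).apply(np.array([[0,0,95],[60,5,13],[60,-5,13],[60,-5,6],[60,-5,0],[-14,-12,0],[-14,12,6],[9,-12,0]])/1e3)+[p[0]-.0006,p[1],p[2]-.0563-.002]
print(proj("side",k).round(1))
E
```

```text
clock: 6.4
position: [0.4939, 0.1768, 0.1361]
tool_rot: [180.0, -0.0, 176.7]
force: [0.5, -0.6, -1.3]
width: 0.154
finger_force: 59.1
clock: 6.9
position: [0.4942, 0.174, 0.0879]
tool_rot: [-180.0, 0.0, 176.6]
force: [0.4, -0.4, -1.0]
width: 0.155
finger_force: 59.3
clk 6.90 d cm [-0.00494878  0.0029675   1.00598376] rot [-0.01  0.02  0.14] F [ 0.42 -0.41 -0.99]
[0.49440928 0.17416597 0.08810778]
[[332.1 228. ]
 [360.2 263.4]
 [363.2 265.5]
 [363.1 269. ]
 [363.  272. ]
 [328.8 283.2]
 [322.2 274.6]
 [340.4 280.1]]
```

View pics/p1.png

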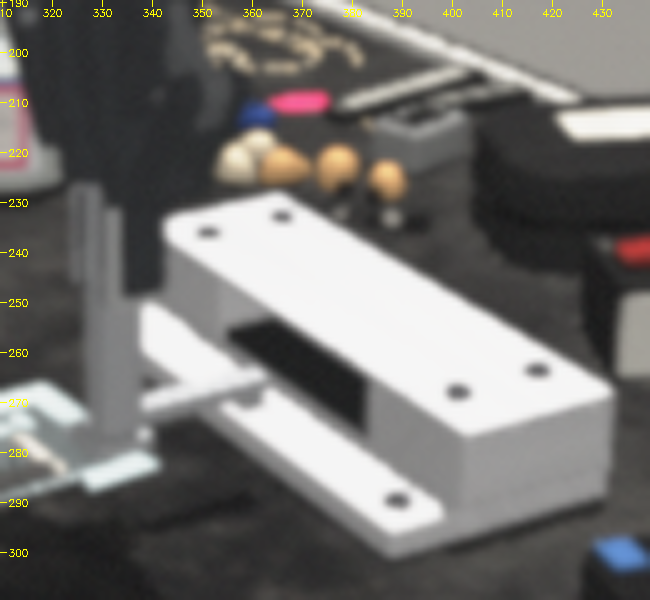

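```bash
python3 -m handwheel '[0,0,1,0,0,0.1,1,0,0,0,0,0,0,1,0,0,0,0,0,0,1]'; python3 d.py 494.3 174 78 176.5; python3 -m handwheel '[-0.8,0,0,0,0,0,1,-1,0,0,0,0,0,1,-1,0,0,0,0,0,1,-1,0,0,0,0,0,1,-0.8,0,0,0,0,0,1,-0.4,0,0,0,0,0,1,0,0,0,0,0,0,1]'; python3 d.py 579.1 168.8 78 176.5
```

```text
clock: 7.25
position: [0.4938, 0.1742, 0.0772]
tool_rot: [-180.0, -0.0, 176.6]
force: [0.3, 0.6, -0.9]
width: 0.157
finger_force: 59.2
clk 7.25 d cm [-0.05003951 -0.01889742 -0.08063988] rot [-0.02 -0.02  0.09] F [ 0.28  0.63 -0.92]
clock: 7.95
position: [0.5442, 0.1711, 0.0772]
tool_rot: [-180.0, -0.0, 176.6]
force: [-0.6, 0.1, -1.5]
width: 0.155
finger_force: 59.2
clk 7.95 d cm [-3.49380611 -0.0246274  -0.08489237] rot [-0.02 -0.    0.08] F [-0.56  0.13 -1.48]
```

```bash
python3 -m handwheel '[-0.7,0,0,0,0,0,1,-0.8,0,0,0,0,0,1,-0.8,0,0,0,0,0,1,-0.7,0,0,0,0,0,1,-0.5,0,0,0,0,0,1,0,0,0,0,0,0,1,0,0,0,0,0,0,1]'; python3 d.py 579.1 168.8 74.3 176.5
```

```text
clock: 8.65
position: [0.5786, 0.1692, 0.0772]
tool_rot: [-180.0, -0.0, 176.6]
force: [-0.1, 0.7, -1.0]
width: 0.154
finger_force: 59.2
clk 8.65 d cm [-0.04904395 -0.03774964  0.28731093] rot [-0.01 -0.02  0.09] F [-0.11  0.71 -1.  ]
```

```bash
cat > m.py <<'E'
from h import *
s=bot.sense();p=s['position'];R=Ro.from_euler('z',-3.5,degrees=True)
k=R.inv().apply(p-[.6095,.207,.0563])*1e3
print('clk %.2f'%s['clock'],'key in rail mm',k.round(2),'F rail',R.inv().apply(s['force']).round(2),'M',s['moment'].round(3),'rot',s['tool_rot'].round(2),'w %.3f'%s['width'])
E
python3 -m handwheel '[0,0,0.1,0,0,0,1,0,0,0.1,0,0,0,1,0,0,0,0,0,0,1,0,0,0,0,0,0,1]'>/dev/null; python3 m.py;python3 -m handwheel '[0,0,0.05,0,0,0,1,0,0,0,0,0,0,1]'>/dev/null; python3 m.py;python3 -m handwheel '[0,0,0.05,0,0,0,1,0,0,0,0,0,0,1]'>/dev/null; python3 m.py
```

```text
clk 9.05 key in rail mm [-28.47 -39.53  19.  ] F rail [ 0.02  0.09 -1.55] M [-0.007 -0.04   0.046] rot [-1.7999e+02 -1.0000e-02  1.7660e+02] w 0.153
clk 9.25 key in rail mm [-28.38 -39.54  18.47] F rail [-0.7  -0.46 -1.46] M [-0.033  0.009  0.017] rot [-180.    -0.   176.6] w 0.156
clk 9.45 key in rail mm [-28.39 -39.54  17.95] F rail [ 0.26  0.87 -1.21] M [-0.049  0.074 -0.066] rot [-179.99   -0.    176.6 ] w 0.160
```

```bash
for i in 1; do python3 -m handwheel '[0,0,0.03,0,0,0,1,0,0,0,0,0,0,1]'>/dev/null; python3 m.py;python3 -m handwheel '[0,0,0.03,0,0,0,1,0,0,0,0,0,0,1]'>/dev/null; python3 m.py; python3 -m handwheel '[0,0,0.03,0,0,0,1,0,0,0,0,0,0,1]'>/dev/null; python3 m.py; done
```

```text
clk 9.65 key in rail mm [-28.39 -39.54  17.85] F rail [-2.74 -1.17  3.19] M [-0.054  0.383  0.031] rot [-180.    -0.   176.6] w 0.155
clk 9.85 key in rail mm [-28.41 -39.48  17.72] F rail [-3.93 -0.31  8.  ] M [-0.138  0.911 -0.034] rot [ 1.7999e+02 -1.0000e-02  1.7660e+02] w 0.155
clk 10.05 key in rail mm [-28.44 -39.48  17.63] F rail [-7.58 -0.9  12.44] M [-0.185  1.224 -0.062] rot [ 1.7999e+02 -1.0000e-02  1.7660e+02] w 0.154
```

```bash
cat >> m.py <<'E'
import sys
F=R.inv().apply(s['force']);sys.exit(bool(F[2]<1.2 or F[2]>13 or abs(F[1])>8))
E
python3 -m handwheel '[0,0,-0.04,0,0,0,1,0,0,0,0,0,0,1]'>/dev/null; python3 m.py && python3 -m handwheel '[0,0.1,0,0,0,0,1,0,0.1,0,0,0,0,1]'>/dev/null && python3 m.py && python3 -m handwheel '[0,0.1,0,0,0,0,1,0,0.1,0,0,0,0,1]'>/dev/null && python3 m.py
```

```text
clk 10.25 key in rail mm [-28.41 -39.5   17.74] F rail [-4.69 -0.35  7.59] M [-0.061  0.827 -0.001] rot [179.99  -0.   176.6 ] w 0.155
clk 10.45 key in rail mm [-28.26 -38.2   17.7 ] F rail [-3.19 -4.43  6.39] M [-1.114  0.439 -0.241] rot [-179.96    0.    176.56] w 0.156
clk 10.65 key in rail mm [-28.03 -36.08  17.64] F rail [-0.55 -2.94  3.95] M [-0.98  -0.029 -0.18 ] rot [-1.7997e+02  3.0000e-02  1.7656e+02] w 0.156
```

```bash
python3 -m handwheel '[0,0.1,0.01,0,0,0,1,0,0.1,0.01,0,0,0,1]'>/dev/null; python3 m.py && python3 -m handwheel '[0,0.1,0,0,0,0,1,0,0.1,0,0,0,0,1]'>/dev/null && python3 m.py && python3 -m handwheel '[0,0.1,0,0,0,0,1,0,0.1,0,0,0,0,1]'>/dev/null && python3 m.py && python3 -m handwheel '[0,0.1,0,0,0,0,1,0,0.1,0,0,0,0,1]'>/dev/null && python3 m.py && python3 -m handwheel '[0,0.1,0,0,0,0,1,0,0.1,0,0,0,0,1]'>/dev/null && python3 m.py
```

```text
clk 10.85 key in rail mm [-28.01 -34.    17.47] F rail [-1.97 -4.64  6.7 ] M [-1.426  0.004 -0.228] rot [-1.7997e+02  4.0000e-02  1.7657e+02] w 0.160
clk 11.05 key in rail mm [-27.89 -31.85  17.5 ] F rail [-0.18 -4.37  4.96] M [-1.109 -0.322 -0.236] rot [-1.7998e+02  5.0000e-02  1.7658e+02] w 0.156
clk 11.25 key in rail mm [-28.06 -29.58  17.43] F rail [ 0.81 -3.66  4.26] M [-1.005 -0.481 -0.185] rot [-1.8000e+02  4.0000e-02  1.7659e+02] w 0.156
clk 11.45 key in rail mm [-28.62 -27.1   17.12] F rail [ 0.3   0.34 -1.4 ] M [ 0.027  0.036 -0.002] rot [ 1.7999e+02 -2.0000e-02  1.7662e+02] w 0.153
```

```bash
python3 -m handwheel '[0,0,0.05,0,0,0,1,0,0,0,0,0,0,1]'>/dev/null; python3 m.py; python3 -m handwheel '[0,0,0.05,0,0,0,1,0,0,0,0,0,0,1]'>/dev/null; python3 m.py
```

```text
clk 11.65 key in rail mm [-28.9  -27.19  16.37] F rail [-0.29 -0.3  -0.61] M [-0.002  0.013 -0.007] rot [-1.8000e+02 -5.0000e-02  1.7663e+02] w 0.153
clk 11.85 key in rail mm [-28.56 -27.51  16.1 ] F rail [ 0.12 -0.72 -2.37] M [-0.044 -0.015 -0.018] rot [-1.7999e+02 -2.0000e-02  1.7660e+02] w 0.154
```

```bash
cat > m2.py <<'E'
import subprocess,sys
from h import *
s=bot.sense();p=s['position'];R=Ro.from_euler('z',-3.5,degrees=True)
F=R.inv().apply(s['force']);print('clk %.2f'%s['clock'],(R.inv().apply(p-[.6095,.207,.0563])*1e3).round(2),F.round(2),s['moment'].round(2))
sys.exit(bool(F[2]>2 or np.hypot(F[0],F[1])>5))
E
python3 -m handwheel '[0,0,0.05,0,0,0,1,0,0,0.05,0,0,0,1]'>/dev/null; python3 m2.py && python3 -m handwheel '[0,0,0.05,0,0,0,1,0,0,0.05,0,0,0,1]'>/dev/null && python3 m2.py && python3 -m handwheel '[0,0,0.05,0,0,0,1,0,0,0.03,0,0,0,1]'>/dev/null && python3 m2.py && python3 -m handwheel '[0,0,0.03,0,0,0,1,0,0,0.02,0,0,0,1]'>/dev/null && python3 m2.py && python3 -m handwheel '[0,0,0.03,0,0,0,1,0,0,0,0,0,0,1]'>/dev/null && python3 m2.py && python3 -m handwheel '[0,0,0.03,0,0,0,1,0,0,0,0,0,0,1]'>/dev/null && python3 m2.py
```

```text
clk 12.05 [-28.4  -27.55  15.26] [ 0.3   0.11 -0.88] [0.01 0.02 0.01]
clk 12.25 [-28.38 -27.54  14.25] [ 0.3  -0.73 -0.66] [ 0.03 -0.01 -0.01]
clk 12.45 [-28.4  -27.52  13.44] [ 0.73  0.1  -1.1 ] [-0.    0.04  0.03]
clk 12.65 [-28.37 -27.54  12.99] [ 0.33  0.58 -1.72] [-0.07  0.07  0.01]
clk 12.85 [-28.4  -27.55  12.66] [ 0.35  0.88 -1.45] [-0.02 -0.   -0.01]
clk 13.05 [-28.35 -27.51  12.41] [-0.95  0.   -0.47] [ 0.   -0.05 -0.  ]
```

```bash
python3 -m handwheel '[0,0,0.02,0,0,0,1,0,0,0,0,0,0,1]'>/dev/null; python3 m2.py && python3 -m handwheel '[0,0,0.02,0,0,0,1,0,0,0,0,0,0,1]'>/dev/null && python3 m2.py && python3 -m handwheel '[0,0,0.02,0,0,0,1,0,0,0,0,0,0,1]'>/dev/null && python3 m2.py && python3 -m handwheel '[0,0,0.02,0,0,0,1,0,0,0,0,0,0,1]'>/dev/null && python3 m2.py
```

```text
clk 13.25 [-28.37 -27.57  12.2 ] [-0.19 -0.36 -0.84] [ 0.08 -0.04  0.01]
clk 13.45 [-28.4  -27.54  11.98] [-0.03 -0.05 -1.11] [-0.01 -0.01  0.  ]
clk 13.65 [-28.38 -27.54  11.93] [-0.37 -0.52  1.64] [-0.06  0.28 -0.04]
clk 13.85 [-28.37 -27.56  11.87] [-2.95 -1.07  6.11] [-0.16  0.64 -0.06]
```

```bash
python3 -m handwheel '[0,0,-0.03,0,0,0,1,0,0,0,0,0,0,1]'>/dev/null; python3 m2.py; python3 -m handwheel '[0,0,0,0,0,0,1.6,0,0,0,0,0,0,2,0,0,0,0,0,0,3,0,0,0,0,0,0,5,0,0,0,0,0,0,5,0,0,0,0,0,0,5,0,0,0,0,0,0,5]'; python3 m2.py
```

```text
clk 14.05 [-28.34 -27.53  11.88] [-1.04  0.53  1.58] [-0.01  0.16 -0.  ]
clock: 14.75
position: [0.5795, 0.1812, 0.0682]
tool_rot: [-180.0, 0.0, 176.6]
force: [-0.3, 1.1, -0.8]
width: 0.583
finger_force: 0.0
clk 14.75 [-28.37 -27.58  11.92] [-0.4   1.04 -0.85] [-0.05 -0.01 -0.03]
```

```bash
python3 - <<'E'
from h import *; import cv2
s=bot.capture("side");cv2.imwrite("pics/p2.png",cv2.resize(s[190:310,310:440],None,fx=5,fy=5,interpolation=2))
k=Ro.from_euler('z',-3.5,degrees=True).apply(np.array([[0,0,95],[-8,-7,95],[8,-7,95],[-14,-12,0],[9,-12,0],[-14,12,6]])/1e3+[-.0284,-.0275,.012-.002])+[.6095,.207,0]
print(((proj("side",k)-[310,190]+.5)*5).round())
E
```

```text
[[305. 189.]
 [297. 200.]
 [334. 191.]
 [285. 449.]
 [337. 434.]
 [250. 408.]]
```

View pics/p2.png

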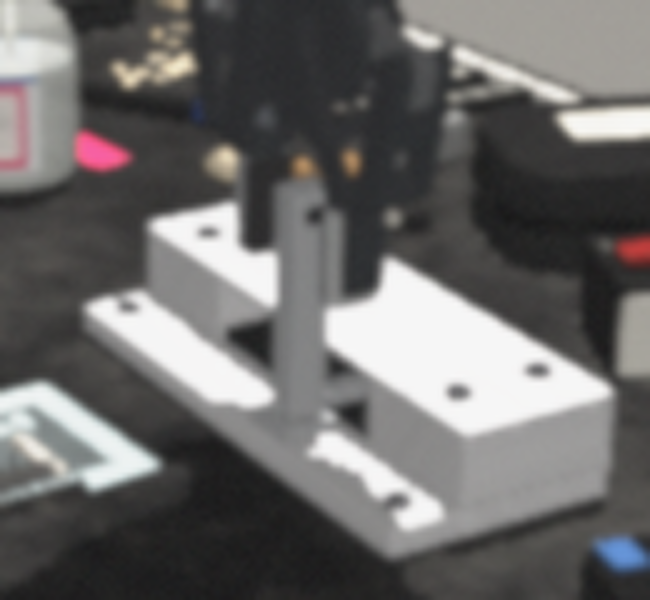

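The stem stands upright at about (305,185) to (300,420) in the crop, as predicted for a seated key. The fingers are clear on both sides, so I'm retracting.

```bash
python3 -m handwheel '[0,0,-0.5,0,0,0,5,0,0,-1,0,0,0,5,0,0,-2,0,0,0,5,0,0,-2.5,0,0,0,5,0,0,-2.5,0,0,0,5,0,0,-2.5,0,0,0,5,0,0,-1,0,0,0,5,0,0,0,0,0,0,5]'; python3 -m handwheel '[0,0,0,0,0,0,5,0,0,0,0,0,0,5,0,0,0,0,0,0,5,0,0,0,0,0,0,5]'; python3 - <<'E'
from h import *; import cv2
s=bot.capture("side");t=bot.capture("top")
m=np.zeros((480,780,3),np.uint8);m[:,:520]=cv2.resize(s[190:310,310:440],None,fx=4,fy=4);m[:260,520:]=cv2.resize(t[150:280,260:390],None,fx=2,fy=2);cv2.imwrite("pics/p3.png",m)
E
```

```text
clock: 15.6
position: [0.5801, 0.1815, 0.1899]
tool_rot: [179.9, 0.1, 176.6]
force: [1.3, 0.3, -0.4]
width: 0.585
finger_force: 0.0
clock: 16.0
position: [0.5793, 0.1811, 0.1875]
tool_rot: [-180.0, -0.0, 176.6]
force: [0.6, -0.2, 0.8]
width: 0.584
finger_force: 0.0
```

View pics/p3.png

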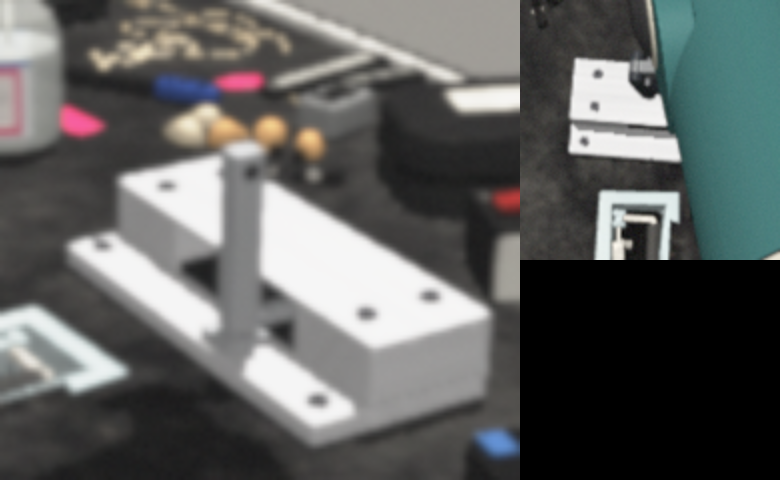

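The key stands upright on the base plate with its stem top at about (242,150) in the crop. The gripper is clear above it.

```bash
python3 -c "
from plant import bot
print(bot.finish_job())"
```

```text
the job is handed in; nothing more can be done
None
```

The job is handed in, but no verdict came back: the key stands upright and released with its tooth seated in the notch, about 27 mm to the rail's −y side. The whole run took about 16 s.

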